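Lock a quarter-turn T-nut in a bench rail

TASK

Take the blue-winged T-nut out of its grey holder and drop its foot into the slot of the aluminium rail, in the half near the black end cap. Slide it gently along the slot towards the red end cap until you feel the hidden stop, then twist it a quarter turn clockwise (seen from above) so that it locks under the slot's lips, and let go. Do not force anything: never push the nut against the rail with more than about 30 N, and leave the beaker, dish, timer and tape roll where they are.

Things in the scene. Friction and masses are not known exactly. Their poses are not given: they have to be found in the camera images.
- nut_grip (a point): T-nut (loose, 70 g, 53 mm tall, upright in the holder): centre of its blue ribbed wing grip, 30 (own x) x 14 (own y) x 32 mm high, white line along the top. The point is on the axis, 37 mm above the foot's bottom, 20.5 mm above the collar's underside: 59.5 mm above the table when dropped home in the rail. z up, x along wing and foot; a half turn gives the same nut.
- nut: the same T-nut: origin at the bottom of its foot, on the axis. Steel foot 26 mm long (own x), 10 mm wide (own y), 9 mm high, ends and underside rounded; 10 mm round stem above it; then a steel collar 28 mm across, 4 mm thick, its underside 16.5 mm above the origin; then the wing.
- holder: grey block, 66 (x) x 56 (y) x 34 mm high, fixed to the table, origin at the centre of its underside. In its top a pocket 30 x 13 mm (x, y), 24 mm deep, where the nut's foot hangs with some play, collar resting on the top; the nut lifts straight out.
- rail: aluminium rail, 280 (own x) x 40 x 40 mm high, fixed; origin at the centre of its underside, z up. +x points to the red end cap, -x to the black one. A slot 12 mm wide runs along its top; lips 6 mm thick, floor 18 mm below the top; the collar rests on the lips. Under the lips black filler lets the foot slide but not turn, except in one hidden pocket at the stop (see rail_mid).
- rail_mid (a point): middle of the slot at the rail's top, half-way along (axes as the rail). Sliding to +x, the foot meets a solid stop with the nut's axis 0 to 51 mm past this point: different each time, not measured, to be felt. Only within about 2 mm of the stop can the nut turn: clockwise from above, a quarter turn, up to hard stops with some 10 degrees of play. Then it is caught under the lips.
- rail_entry (a point): middle of the slot at the level of the rail's top (40 mm), 85 mm from the rail's centre towards the black end cap: a good place to drop the nut in, foot along the slot. Anywhere from 120 to 40 mm from the rail's centre on that side will do.
- beaker: small clear beaker, 56 mm across, 68 mm tall, bystander; origin at the centre of its underside
- dish: round clear dish with lid, 62 mm across, 15 mm tall, bystander; origin at the centre of its underside
- timer: small white timer, 66 x 62 x 17 mm, bystander; origin at the centre of its underside
- tape_roll_label: roll of green tape lying flat, 66 mm across, 19 mm tall, bystander; origin at the centre of its underside

How it is judged:
By the outcome, as a careful person would: the job done as asked, in the order asked, and still so for the second after the job is handed in, with the robot touching nothing.
It also fails if it takes over 61 s, if anything falls off the work surface, if the arm or the gripper's body presses on something with over 40 N, if the wrist force passes 120 N, or if a joint passes its speed limit or range.

ROBOT

A 6-joint arm with a two-finger parallel gripper is mounted at the origin on a cart in front of the work surface, level with it; the furniture and walls round the work are solid. World frame = base frame: x ahead of the robot, y to its left, z up, the work surface at z = 0. Lengths are in m, angles in degrees, forces in N, time in s.
With the tool pointing down it reaches from about 0.3 to 0.75 m from the base axis. Payload 8.5 kg.
Tool frame: the origin (TCP) lies at the very end of the fingers, on their centre line; the grasp point (between the pads) lies 19 mm behind it (env.grip_depth is the z of the grasp point in the tool frame, in m); z points along the fingers, y is the direction in which the jaws open and shut (so a half turn about z gives the same grasp; the last joint's range is limited). The gripper opens to 85 mm and grips with 20 to 120 N. Pads are 22 mm wide; open, the fingers measure 114 mm over their backs; the gripper's body (76 mm by 85 mm) begins 54 mm behind the grasp point. The pads swing forward as they close: fully open they stand 13 mm farther back than shut.
Start: joints at [51.205, 21.807, 74.336, -0, 83.858, -12.336], TCP at [0.245, 0.492, 0.231] pointing down, gripper open.
Joint ranges: [-178.18, 178.18], [-50.72, 133.34], [12.68, 142.11], [-81.47, 261.47], [9.98, 163.14], [-165.26, 165.26]. Speed limits (degrees/s): [136.94, 136.94, 180, 180, 180, 180].

INTERFACE

Orientations are given as a 3x3 rotation matrix whose columns are the frame's x, y, z axes.
In Python, from rig import env gives the robot as it stands.
- The arm moves only by the tool apply_moves, never from a script. Its argument "plan" is a list of rows, each an object of numbers: "tx", "ty", "tz": the shift along the world's x, y, z in mm; "rx", "ry", "rz": the turn, a rotation vector about the world's x, y, z in rad; "jaw": the opening, from -1 (shut) to 1 (fully open). A call has 1 to 12 rows; each row is the pose to reach, as a shift and turn from the pose measured when the call began; what a row does not reach only later rows make up. A row lasts 1/10 s, in which the tool goes at most 50 mm and 8.59 degrees, less where a joint would pass 70% of its speed; a pose out of reach is approached as far as the arm can. A call with a gripper value outside its range is refused whole. The fingers move at their own pace and stop on an object; "grip_force" is the grip in N (left out, the last holds). Time passes only in rows, so rows that repeat a pose let the fingers close. It gives the time, the measured TCP pose, the force and the opening at its end, in the units of the state.
- env.observe(): the state, without advancing time (a new reading comes with each control period).
- env.get_image(name): name is "scene" or "top"; returns a dict with "image" (400x640x3 uint8, red, green, blue), "intrinsics" (3x3 intrinsics, pixels), "world_from_camera" (4x4, takes a point from camera to world coordinates). Camera axes: x right, y up, looking along -z (the intrinsics and any distortion apply to the point x, -y, -z); pixel columns grow to the right and rows downward; lengths in m; the calibration is good to about 2 mm. A picture is of the moment at which its call begins. There is no depth.
- env.close_job(): hands the job in, once; it reports no verdict.
The state is a dict: "time_s": time; "q": joint angles; "qvel": joint speeds; "joint_efforts": joint torques, N m; "position": TCP position; "tool_rot": TCP orientation; "ft_force": force on the tool from outside, world axes, zero at the start; "wrist_torque": the same for the moment, N m; "grip_width": finger opening in m.
Only numpy, scipy, OpenCV 4.12 (cv2) and the standard library are available. Lean on these libraries where they do the work, as an engineer would, in place of code of your own. Each camera call takes 0.05 s, during which the arm holds its last target.

## Working session

There is one attempt and no reset: what is moved stays moved. The work goes in short steps, Python scripts to look and compute and a tool call to move; the robot and the scene stay as the last step left them, time stands still between calls to the robot, and variables do not carry over. Pictures are saved under pics/ and viewed, and the job is handed in when it is done.

Besides the shell and the picture viewer there is one more tool, called after "Emit:" as name([rows], argument=value, ...), one row to a line, values as JSON. apply_moves: Moves the arm, as the interface text tells. Its arguments: {"type":"object","properties":{"plan":{"type":"array","items":{"type":"object","properties":{"tx":{"type":"number"},"ty":{"type":"number"},"tz":{"type":"number"},"rx":{"type":"number"},"ry":{"type":"number"},"rz":{"type":"number"},"jaw":{"type":"number"}}}},"grip_force":{"type":"number"}},"required":["plan"]}

```bash
ls; mkdir -p pics
python3 - <<'E'
from rig import env
import cv2,json
s=env.observe();print(s)
for n in("scene","top"):
    d=env.get_image(n);cv2.imwrite(f"pics/{n}0.png",d["image"][:,:,::-1]);print(n,d["intrinsics"],d["world_from_camera"],[k for k in d])
E
```

```text
pics
{'time_s': 0.0, 'q': array([ 5.12059794e+01,  2.18406126e+01,  7.43854458e+01, -1.08636349e-03,
        8.38577219e+01, -1.23338024e+01]), 'qvel': array([ 0.0717291 , -0.04632283,  0.03271574, -0.0169455 ,  0.10336082,
       -0.06502228]), 'joint_efforts': array([ 1.47701336e-03, -4.48462951e+01, -2.31280518e+01, -1.20810346e-04,
        4.75770226e-03, -9.08631506e-06]), 'position': array([0.24486581, 0.49215214, 0.23071124]), 'tool_rot': array([[-8.95244729e-01,  4.45573858e-01, -9.01434707e-04],
       [ 4.45574673e-01,  8.95244037e-01, -1.15148783e-03],
       [ 2.93931172e-04, -1.43251988e-03, -9.99998931e-01]]), 'ft_force': array([ 0.11864096,  0.44417357, -0.91806124]), 'wrist_torque': array([-0.01620564,  0.02086287,  0.02752434]), 'grip_width': 0.08578860019619351}
scene [[480.75973778   0.         316.84814276]
 [  0.         480.75973778 203.9345622 ]
 [  0.           0.           1.        ]] [[ 0.86865254  0.26804987 -0.41664378 -0.07535363]
 [-0.49538975  0.47952474 -0.72432383 -1.05074286]
 [ 0.00563609  0.83558679  0.54932954  0.90114498]
 [ 0.          0.          0.          1.        ]] ['image', 'intrinsics', 'world_from_camera']
top [[495.61416966   0.         315.69473874]
 [  0.         495.61416966 195.28121553]
 [  0.           0.           1.        ]] [[-0.01058018  0.97746775 -0.21081949  0.32032255]
 [-0.99993616 -0.00950576  0.00610918  0.07252134]
 [ 0.00396752  0.21087066  0.97750592  1.3394628 ]
 [ 0.          0.          0.          1.        ]] ['image', 'intrinsics', 'world_from_camera']
```

View pics/scene0.png

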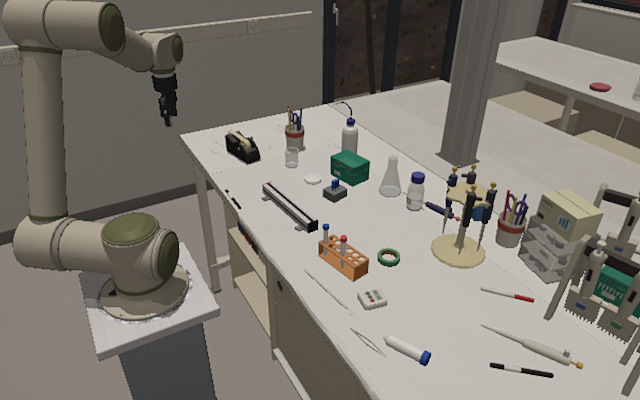

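View pics/top0.png

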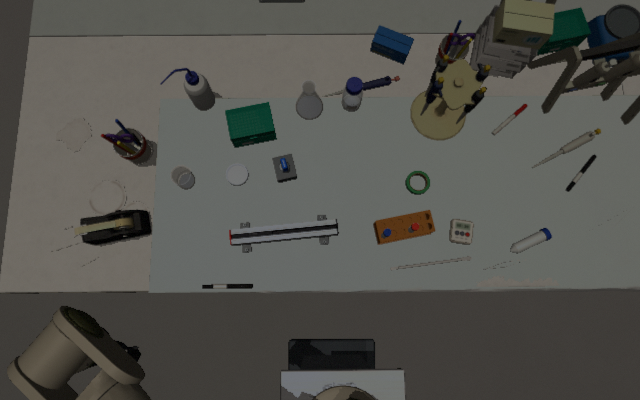

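The top view shows the nut in its holder at about (285,167). The rail runs from its red end at about (231,234) to its black end at about (337,230). I'll zoom in and measure.

```bash
cat > h.py <<'E'
import numpy as np,cv2
from rig import env
def ray(d,u,v):
    K=np.array(d["intrinsics"]);T=np.array(d["world_from_camera"])
    r=np.array([(u-K[0,2])/K[0,0],-(v-K[1,2])/K[1,1],-1.]);r=T[:3,:3]@r
    return T[:3,3],r/np.linalg.norm(r)
def onz(d,u,v,z):
    o,r=ray(d,u,v);return o+r*(z-o[2])/r[2]
def proj(d,p):
    K=np.array(d["intrinsics"]);T=np.array(d["world_from_camera"])
    c=T[:3,:3].T@(np.array(p)-T[:3,3]);return K[0,0]*c[0]/-c[2]+K[0,2],-K[1,1]*c[1]/-c[2]+K[1,2]
def crop(d,x0,y0,x1,y1,s,f):
    cv2.imwrite(f,cv2.resize(d["image"][y0:y1,x0:x1,::-1],None,fx=s,fy=s,interpolation=cv2.INTER_CUBIC))
def tri(d1,p1,d2,p2):
    o1,r1=ray(d1,*p1);o2,r2=ray(d2,*p2)
    A=np.stack([r1,-r2],1);t=np.linalg.lstsq(A,o2-o1,rcond=None)[0]
    a=o1+r1*t[0];b=o2+r2*t[1];return (a+b)/2,np.linalg.norm(a-b)
E
python3 - <<'E'
from h import *
t=env.get_image("top");s=env.get_image("scene")
crop(t,220,140,350,260,6,"pics/t1.png");crop(s,250,165,360,240,7,"pics/s1.png")
for n,d,(x0,y0,x1,y1) in(("t",t,(265,150,305,185)),("s",s,(315,170,355,205))):
    im=d["image"].astype(int);m=((im[...,2]-im[...,0]>40)).astype(np.uint8)
    mm=np.zeros_like(m);mm[y0:y1,x0:x1]=m[y0:y1,x0:x1]
    ys,xs=np.nonzero(mm);print(n,len(xs),xs.mean(),ys.mean(),xs.min(),xs.max(),ys.min(),ys.max())
    if n=="t":pt=(xs.mean(),ys.mean())
    else: ps=(xs.mean(),ys.mean())
print(tri(t,pt,s,ps),onz(t,*pt,.06))
for d,(x0,y0,x1,y1) in((t,(220,215,350,255)),(s,(250,175,330,240))):
    im=d["image"].astype(int);m=(im[...,0]-im[...,1]>50);mm=np.zeros_like(m);mm[y0:y1,x0:x1]=m[y0:y1,x0:x1]
    ys,xs=np.nonzero(mm);print("red",len(xs),xs.mean(),ys.mean(),xs.min(),xs.max(),ys.min(),ys.max())
for p in((231,234),(337,230)):print(onz(t,*p,.04))
E
```

```text
t 48 283.2916666666667 162.9375 280 286 158 168
s 50 334.7 182.66 332 339 177 188
(array([0.68668332, 0.15088577, 0.05478726]), np.float64(0.001086431028338681)) [0.68571206 0.15035847 0.06      ]
red 14 229.71428571428572 236.5 229 230 230 243
red 7 293.85714285714283 206.42857142857142 266 329 182 239
[0.49834485 0.28875187 0.04      ]
[0.50617156 0.00909015 0.04      ]
```

View pics/t1.png

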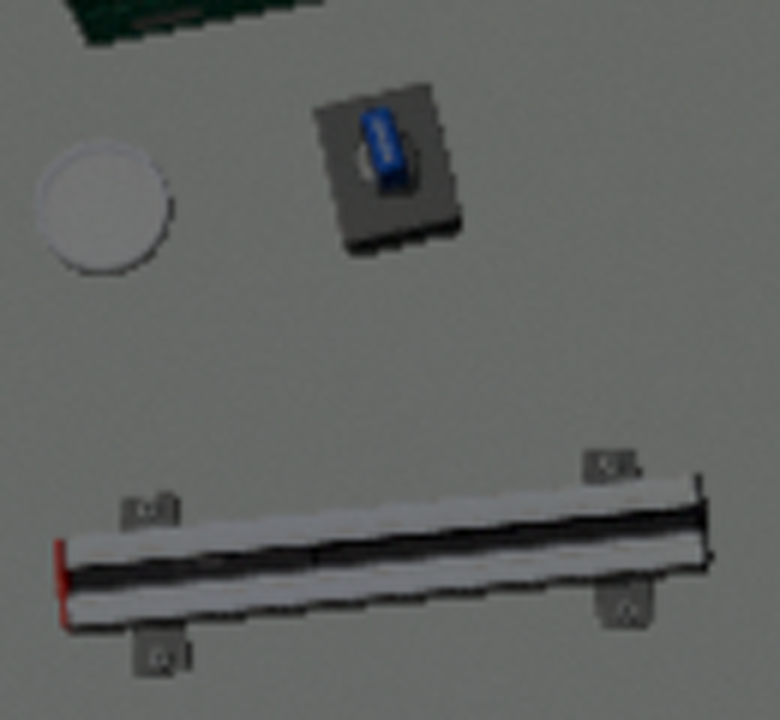

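View pics/s1.png

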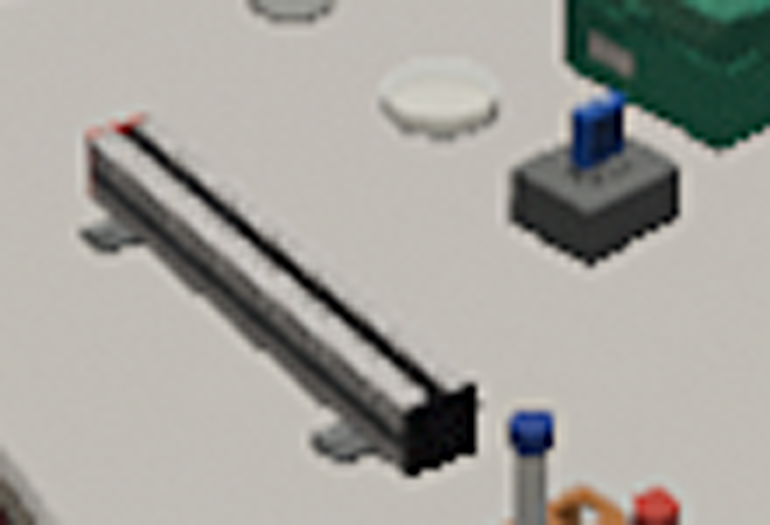

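Run:
```python
from h import *
t=env.get_image("top");s=env.get_image("scene")
g=t["image"].astype(float).mean(2)
# slot dark band + rail outer edges per column
cols=np.arange(236,334,1);c=[];lo=[];hi=[]
for u in cols:
    v0=235+(u-231)*(-9/106.)  # rough
    vs=np.arange(int(v0)-5,int(v0)+6);w=np.clip(90-g[vs,u],0,None)
    c.append((w*vs).sum()/w.sum());lo.append(w.sum()/60)
p=np.polyfit(cols,c,1);r=np.array(c)-np.polyval(p,cols);k=abs(r)<.5;p=np.polyfit(cols[k],np.array(c)[k],1)
print("slot fit",p,r.std())
for u in(240,280,320):print(u,np.round(g[222:250,u]).astype(int))
A,B=onz(t,229.7,np.polyval(p,229.7),.04),onz(t,337.5,np.polyval(p,337.5),.04)
print(A,B,np.linalg.norm(A-B),np.degrees(np.arctan2(*(A-B)[[1,0]])))
# row profile for ends
for v in(227,230,233,236,240):print(v,t["image"][v,226:236].tolist())
print([np.round(g[v,332:344]).astype(int).tolist() for v in(222,226,230,234)])
# holder top corners from crop t1 (x/6+220-ish)
for q in((315,108),(430,85),(460,212),(348,238)):
    print("hold",onz(t,q[0]/6+220-.4,q[1]/6+140-.4,.034))
# wing
im=t["image"].astype(int);m=(im[...,2]-im[...,0]>40);m[:150]=0;m[185:]=0;m[:,:265]=0;m[:,305:]=0
ys,xs=np.nonzero(m);P=np.array([onz(t,x,y,.0705)[:2] for x,y in zip(xs,ys)])
print(P.mean(0));U,S,V=np.linalg.svd(P-P.mean(0));print(np.degrees(np.arctan2(V[0,1],V[0,0]))); 
e=(P-P.mean(0))@V.T;print(e.min(0),e.max(0))
white=(im.min(2)>110)&(cv2.dilate(m.astype(np.uint8),np.ones((3,3)))>0);ys,xs=np.nonzero(white);print(list(zip(xs,ys)))
print(im[156:172,278:290].tolist()[::3])
```

```text
slot fit [-1.00668316e-01  2.59574240e+02] 0.09413264598021676
240 [ 99  80  72  77  72  71  82 115 115 116 114 104  25  24  25  38  78 115
 114 116 112  86  28  62 103 103 105 103]
280 [104 103 105 118 116 117 112 104   9  22  22  36  77 116 113 117 112  87
  27  64 103 103 103 104 103 104 104 104]
320 [115 114 114 104  11  19  21  33  76 115 114 115 112  85  21  35  61  62
  65  70  70  76  82 104 103 103 103 103]
[0.49188488 0.29200748 0.04      ] [0.51790095 0.00753534 0.04      ] 0.2856592921366482 95.22538234238695
227 [[102, 105, 103], [102, 106, 103], [103, 106, 104], [102, 105, 103], [103, 106, 104], [102, 105, 104], [102, 105, 103], [102, 105, 103], [102, 106, 103], [101, 105, 102]]
230 [[102, 106, 103], [102, 106, 103], [102, 105, 103], [110, 48, 47], [83, 52, 51], [106, 108, 109], [112, 115, 117], [113, 116, 117], [112, 116, 118], [113, 116, 117]]
233 [[102, 105, 103], [102, 105, 103], [101, 104, 102], [107, 52, 48], [85, 39, 36], [102, 101, 100], [109, 112, 111], [105, 107, 107], [103, 105, 105], [100, 103, 103]]
236 [[102, 106, 103], [102, 106, 103], [102, 106, 103], [1
[... 1078 characters left out ...]
8], [59, 59, 58]], [[58, 60, 59], [59, 60, 59], [36, 40, 44], [20, 45, 92], [16, 49, 104], [77, 87, 107], [40, 60, 103], [9, 39, 89], [24, 30, 48], [34, 34, 35], [55, 57, 53], [59, 60, 58]], [[60, 61, 60], [71, 72, 71], [89, 90, 88], [47, 50, 56], [17, 46, 95], [38, 63, 109], [68, 83, 109], [36, 58, 105], [10, 36, 86], [39, 44, 54], [48, 49, 48], [30, 31, 31]], [[59, 59, 59], [57, 58, 58], [88, 89, 87], [95, 97, 95], [46, 51, 64], [11, 35, 77], [3, 28, 70], [5, 22, 53], [3, 16, 37], [15, 18, 30], [38, 39, 40], [28, 30, 29]], [[60, 60, 59], [59, 61, 59], [59, 61, 59], [59, 60, 58], [50, 52, 51], [22, 26, 30], [14, 19, 29], [14, 19, 29], [20, 25, 28], [19, 21, 19], [22, 24, 23], [36, 36, 35]]]
```

Emit:
apply_moves([
  {"tx": 25,"ty": -20,"tz": 0,"rz": 0.05,"jaw": 1},
  {"tx": 60,"ty": -47,"tz": 0,"rz": 0.1,"jaw": 1},
  {"tx": 95,"ty": -74,"tz": 0,"rz": 0.18,"jaw": 1},
  {"tx": 133,"ty": -104,"tz": 0,"rz": 0.26,"jaw": 1},
  {"tx": 170,"ty": -133,"tz": 0,"rz": 0.34,"jaw": 1},
  {"tx": 208,"ty": -163,"tz": 0,"rz": 0.42,"jaw": 1},
  {"tx": 246,"ty": -193,"tz": 0,"rz": 0.5,"jaw": 1},
  {"tx": 283,"ty": -222,"tz": 0,"rz": 0.58,"jaw": 1},
  {"tx": 320,"ty": -250,"tz": -10,"rz": 0.65,"jaw": 1},
  {"tx": 355,"ty": -278,"tz": -20,"rz": 0.7,"jaw": 1},
  {"tx": 385,"ty": -302,"tz": -30,"rz": 0.707,"jaw": 1},
  {"tx": 410,"ty": -322,"tz": -40,"rz": 0.707,"jaw": 1},
])

```text
validation failed for argument at $.pl...
```

Emit:
apply_moves([
  {"tx": 25.0,"ty": -20.0,"tz": 0.0,"rx": 0.0,"ry": 0.0,"rz": 0.05,"jaw": 1.0},
])

```text
time_s: 0.4
position: [0.2685, 0.4733, 0.231]
tool_rot: [[-0.918, 0.396, -0.001], [0.396, 0.918, 0.0], [0.001, -0.0, -1.0]]
ft_force: [-0.0, 0.2, 0.2]
grip_width: 0.0853
```

Emit:
apply_moves([
  {"tx": 30,"ty": -24,"tz": 0,"rx": 0,"ry": 0,"rz": 0.05,"jaw": 1},
  {"tx": 65,"ty": -51,"tz": 0,"rx": 0,"ry": 0,"rz": 0.1,"jaw": 1},
  {"tx": 103,"ty": -80,"tz": 0,"rx": 0,"ry": 0,"rz": 0.16,"jaw": 1},
  {"tx": 141,"ty": -110,"tz": 0,"rx": 0,"ry": 0,"rz": 0.22,"jaw": 1},
  {"tx": 179,"ty": -140,"tz": 0,"rx": 0,"ry": 0,"rz": 0.28,"jaw": 1},
  {"tx": 217,"ty": -170,"tz": 0,"rx": 0,"ry": 0,"rz": 0.34,"jaw": 1},
  {"tx": 255,"ty": -200,"tz": 0,"rx": 0,"ry": 0,"rz": 0.4,"jaw": 1},
  {"tx": 293,"ty": -229,"tz": 0,"rx": 0,"ry": 0,"rz": 0.46,"jaw": 1},
  {"tx": 328,"ty": -256,"tz": 0,"rx": 0,"ry": 0,"rz": 0.52,"jaw": 1},
  {"tx": 360,"ty": -281,"tz": -10,"rx": 0,"ry": 0,"rz": 0.58,"jaw": 1},
  {"tx": 385,"ty": -301,"tz": -20,"rx": 0,"ry": 0,"rz": 0.62,"jaw": 1},
  {"tx": 403,"ty": -315,"tz": -30,"rx": 0,"ry": 0,"rz": 0.651,"jaw": 1},
])

```text
time_s: 1.6
position: [0.6729, 0.1564, 0.2]
tool_rot: [[-0.97, -0.241, -0.001], [-0.241, 0.97, -0.001], [0.001, -0.0, -1.0]]
ft_force: [0.3, -0.3, 0.2]
grip_width: 0.0855
```

Run:
```python
from h import *
o=env.observe();print(o["time_s"],o["position"],o["q"],o["tool_rot"])
```

```text
1.6 [0.67290815 0.15640045 0.20001903] [ 3.30523273e+00  3.77348338e+01  5.13441010e+01 -3.47998596e-02
  9.09908789e+01 -1.00649645e+02] [[-9.70487616e-01 -2.41148069e-01 -1.18144170e-03]
 [-2.41147406e-01  9.70488264e-01 -6.76522886e-04]
 [ 1.30971750e-03 -3.71655480e-04 -9.99999073e-01]]
```

Emit:
apply_moves([
  {"tx": 5,"ty": -4,"tz": -25,"rx": 0,"ry": 0,"rz": 0,"jaw": 1},
  {"tx": 10,"ty": -7,"tz": -60,"rx": 0,"ry": 0,"rz": 0,"jaw": 1},
  {"tx": 10,"ty": -7,"tz": -95,"rx": 0,"ry": 0,"rz": 0,"jaw": 1},
  {"tx": 10,"ty": -7,"tz": -125,"rx": 0,"ry": 0,"rz": 0,"jaw": 1},
  {"tx": 10,"ty": -7,"tz": -145,"rx": 0,"ry": 0,"rz": 0,"jaw": 1},
  {"tx": 10,"ty": -7,"tz": -156,"rx": 0,"ry": 0,"rz": 0,"jaw": 1},
  {"tx": 10,"ty": -7,"tz": -157,"rx": 0,"ry": 0,"rz": 0,"jaw": 1},
], grip_force=40)

```text
time_s: 2.3
position: [0.6824, 0.1494, 0.0417]
tool_rot: [[-0.97, -0.241, -0.004], [-0.241, 0.97, -0.001], [0.004, 0.0, -1.0]]
ft_force: [0.0, 1.0, 0.3]
grip_width: 0.085
```

Run:
```python
from h import *
o=env.observe();print(o["position"],o["ft_force"])
t=env.get_image("top");s=env.get_image("scene")
crop(t,240,120,330,200,4,"pics/a.png");crop(s,290,140,390,220,4,"pics/b.png")
cv2.imwrite("pics/ab1.png",np.hstack([cv2.imread("pics/a.png"),cv2.imread("pics/b.png")]))
```

```text
[0.68241796 0.14936093 0.04169179] [0.04406391 1.04628009 0.32489641]
```

View pics/ab1.png

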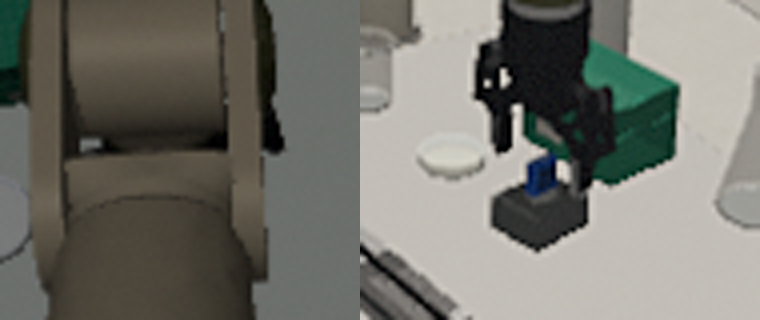

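The scene view shows the open fingers on either side of the blue wing, which is at about (540,175) in the montage. I'll close the gripper.

Emit:
apply_moves([
  {"tx": 0,"ty": 0,"tz": 0,"rx": 0,"ry": 0,"rz": 0,"jaw": -1},
  {"tx": 0,"ty": 0,"tz": 0,"rx": 0,"ry": 0,"rz": 0,"jaw": -1},
  {"tx": 0,"ty": 0,"tz": 0,"rx": 0,"ry": 0,"rz": 0,"jaw": -1},
  {"tx": 0,"ty": 0,"tz": 0,"rx": 0,"ry": 0,"rz": 0,"jaw": -1},
  {"tx": 0,"ty": 0,"tz": 0,"rx": 0,"ry": 0,"rz": 0,"jaw": -1},
  {"tx": 0,"ty": 0,"tz": 0,"rx": 0,"ry": 0,"rz": 0,"jaw": -1},
  {"tx": 0,"ty": 0,"tz": 0,"rx": 0,"ry": 0,"rz": 0,"jaw": -1},
  {"tx": 0,"ty": 0,"tz": 0,"rx": 0,"ry": 0,"rz": 0,"jaw": -1},
], grip_force=40)

```text
time_s: 3.2
position: [0.6835, 0.1495, 0.0442]
tool_rot: [[-0.97, -0.241, 0.0], [-0.241, 0.97, -0.001], [-0.0, -0.001, -1.0]]
ft_force: [-0.7, 0.0, 3.1]
grip_width: 0.0134
```

Emit:
apply_moves([
  {"tx": 0,"ty": 0,"tz": 5,"rx": 0,"ry": 0,"rz": 0,"jaw": -1},
  {"tx": 0,"ty": 0,"tz": 15,"rx": 0,"ry": 0,"rz": 0,"jaw": -1},
  {"tx": 0,"ty": 0,"tz": 30,"rx": 0,"ry": 0,"rz": 0,"jaw": -1},
  {"tx": 0,"ty": 0,"tz": 50,"rx": 0,"ry": 0,"rz": 0,"jaw": -1},
  {"tx": 0,"ty": 0,"tz": 65,"rx": 0,"ry": 0,"rz": 0,"jaw": -1},
  {"tx": 0,"ty": 0,"tz": 75,"rx": 0,"ry": 0,"rz": 0,"jaw": -1},
  {"tx": 0,"ty": 0,"tz": 75,"rx": 0,"ry": 0,"rz": 0,"jaw": -1},
], grip_force=60)

```text
time_s: 3.9
position: [0.684, 0.1495, 0.1209]
tool_rot: [[-0.97, -0.241, 0.003], [-0.241, 0.97, -0.0], [-0.003, -0.001, -1.0]]
ft_force: [-0.6, 0.1, -2.0]
grip_width: 0.0132
```

Run:
```python
from h import *
o=env.observe();print(o["position"],o["ft_force"],o["grip_width"])
s=env.get_image("scene")
crop(s,280,120,380,210,7,"pics/b2.png")
```

```text
[0.68402344 0.1495121  0.12094758] [-0.59252591  0.10154935 -1.97961086] 0.013244422882535613
```

View pics/b2.png

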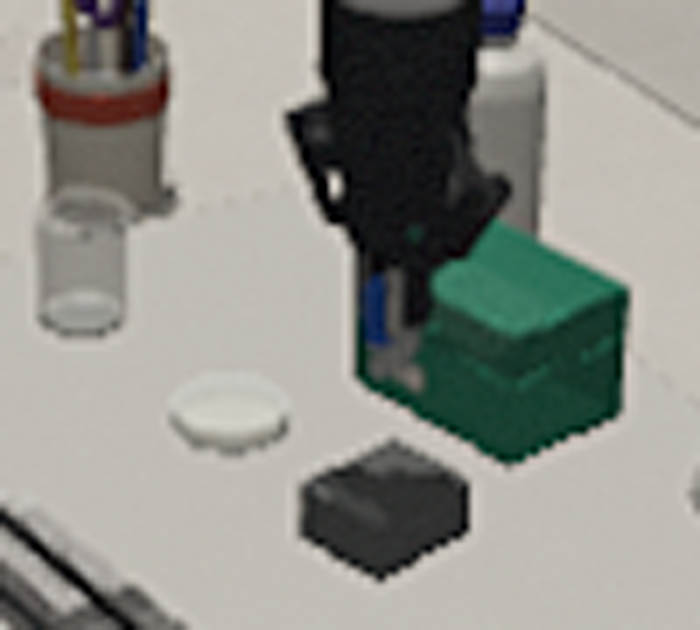

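Emit:
apply_moves([
  {"tx": -8,"ty": -4,"tz": 0,"rx": 0,"ry": 0,"rz": -0.1,"jaw": -1},
  {"tx": -24,"ty": -12,"tz": 0,"rx": 0,"ry": 0,"rz": -0.24,"jaw": -1},
  {"tx": -42,"ty": -21,"tz": 0,"rx": 0,"ry": 0,"rz": -0.38,"jaw": -1},
  {"tx": -60,"ty": -30,"tz": 0,"rx": 0,"ry": 0,"rz": -0.52,"jaw": -1},
  {"tx": -78,"ty": -39,"tz": 0,"rx": 0,"ry": 0,"rz": -0.66,"jaw": -1},
  {"tx": -96,"ty": -48,"tz": 0,"rx": 0,"ry": 0,"rz": -0.8,"jaw": -1},
  {"tx": -114,"ty": -57,"tz": 0,"rx": 0,"ry": 0,"rz": -0.94,"jaw": -1},
  {"tx": -130,"ty": -65,"tz": 0,"rx": 0,"ry": 0,"rz": -1.08,"jaw": -1},
  {"tx": -145,"ty": -72,"tz": 0,"rx": 0,"ry": 0,"rz": -1.22,"jaw": -1},
  {"tx": -157,"ty": -78,"tz": 0,"rx": 0,"ry": 0,"rz": -1.36,"jaw": -1},
  {"tx": -167,"ty": -82,"tz": -10,"rx": 0,"ry": 0,"rz": -1.5,"jaw": -1},
  {"tx": -172,"ty": -84,"tz": -20,"rx": 0,"ry": 0,"rz": -1.64,"jaw": -1},
])

```text
time_s: 5.15
position: [0.5104, 0.0652, 0.0988]
tool_rot: [[-0.167, 0.986, -0.002], [0.986, 0.167, -0.001], [-0.001, -0.002, -1.0]]
ft_force: [1.2, -1.0, -1.2]
grip_width: 0.013
```

Run:
```python
from h import *
o=env.observe();print(o["position"],o["ft_force"],o["grip_width"],o["q"]);R=o["tool_rot"];print(np.degrees(np.arctan2(R[1,1],R[0,1])),R[:,2])
```

```text
[0.51038188 0.0652499  0.0987857 ] [ 1.15603629 -0.9778292  -1.18952485] 0.013012814916820258 [-5.87708330e+00  2.64461281e+01  9.13514756e+01 -8.35989339e-02
  6.23062520e+01 -1.54802649e+01]
9.642055332562963 [-0.00193494 -0.00109958 -0.99999752]
```

Emit:
apply_moves([
  {"tx": 0.6,"ty": 0,"tz": -10,"rx": 0,"ry": 0,"rz": -0.05,"jaw": -1},
  {"tx": 0.6,"ty": 0,"tz": -20,"rx": 0,"ry": 0,"rz": -0.077,"jaw": -1},
  {"tx": 0.6,"ty": 0,"tz": -25,"rx": 0,"ry": 0,"rz": -0.077,"jaw": -1},
  {"tx": 0.6,"ty": 0,"tz": -25,"rx": 0,"ry": 0,"rz": -0.077,"jaw": -1},
])

```text
time_s: 5.55
position: [0.5106, 0.0653, 0.0729]
tool_rot: [[-0.092, 0.996, -0.004], [0.996, 0.092, -0.001], [-0.0, -0.004, -1.0]]
ft_force: [-0.0, -0.2, -0.6]
grip_width: 0.013
```

Run:
```python
from h import *
o=env.observe();print(o["position"],o["ft_force"]);R=o["tool_rot"];print(np.degrees(np.arctan2(R[1,1],R[0,1])),R[:,2])
t=env.get_image("top");s=env.get_image("scene")
crop(t,220,180,350,280,5,"pics/t3.png");crop(s,260,150,340,240,8,"pics/s3.png")
```

```text
[0.51064995 0.06532608 0.07291148] [-0.00115662 -0.19897091 -0.55846111]
5.30471969877523 [-3.83364967e-03 -7.45062766e-04 -9.99992374e-01]
```

View pics/t3.png

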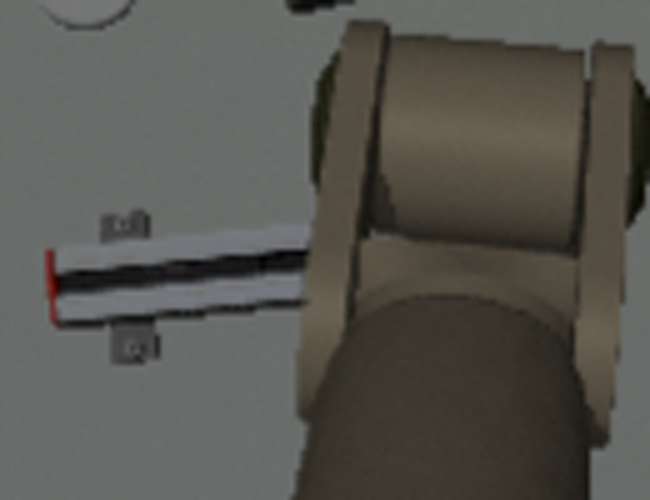

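View pics/s3.png

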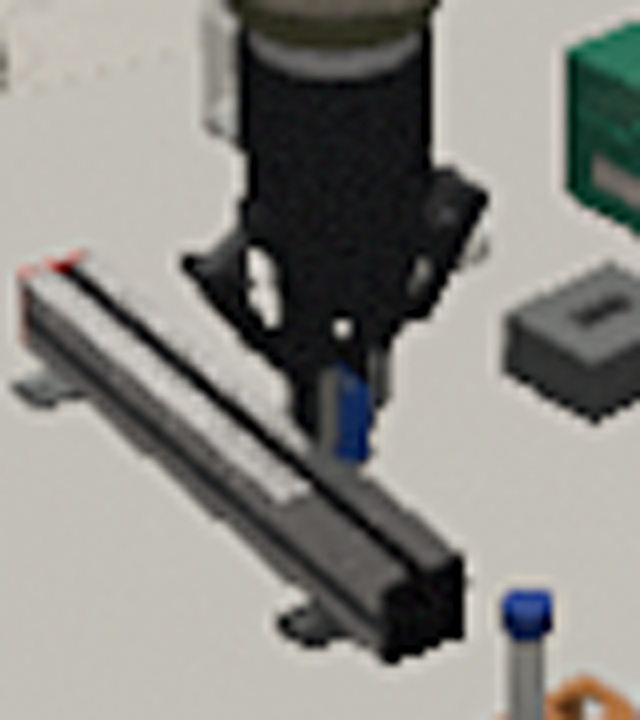

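Run:
```python
from h import *
s=env.get_image("scene")
o=env.observe()["position"]
def q(p):
    u,v=proj(s,p);return round((u-260)*8+3.5),round((v-150)*8+3.5)
for n,dz in(("foot",-.0267),("collar under",-.0102),("wingbot",-.0057),("wingtop",.0263)):print(n,q([o[0],o[1],o[2]+dz]))
d=np.array([-.0907,.9959])
for e in(-.013,.013):print("foot end",q([*(o[:2]+d*e),o[2]-.0267]))
for k in(-140,-85,-40,0,100,140):
    print(k,[q([*(np.array([.504,.1498])+d*k/1000+np.array([.9959,.0907])*w),.04]) for w in(-.02,-.006,.006,.02)])
crop(s,285,185,325,225,16,"pics/s4.png")
```

```text
foot (337, 488)
collar under (336, 453)
wingbot (336, 444)
wingtop (335, 375)
foot end (355, 503)
foot end (319, 473)
-140 [(373, 586), (404, 575), (429, 564), (459, 553)]
-85 [(296, 519), (325, 508), (351, 498), (380, 487)]
-40 [(235, 467), (264, 456), (289, 447), (318, 436)]
0 [(183, 422), (212, 412), (237, 403), (265, 392)]
100 [(60, 317), (89, 307), (113, 299), (141, 289)]
140 [(14, 277), (42, 268), (66, 260), (94, 250)]
```

View pics/s4.png

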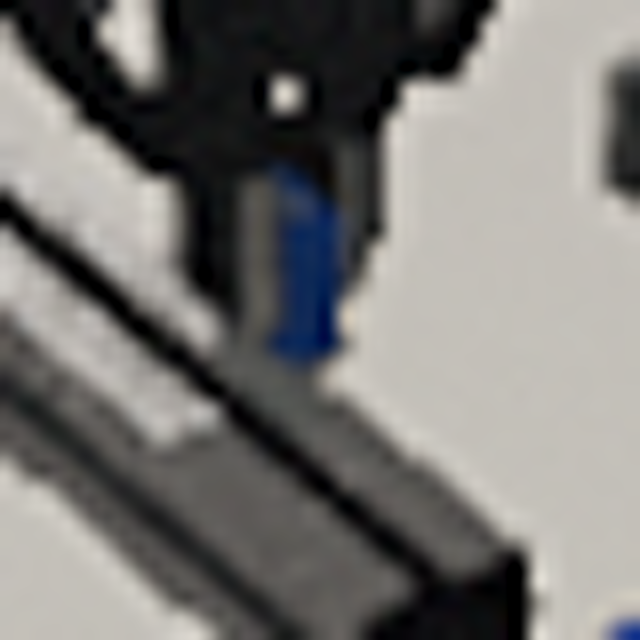

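Emit:
apply_moves([
  {"tx": 0.4,"ty": 0,"tz": -3,"rx": 0,"ry": 0,"rz": 0,"jaw": -1},
  {"tx": 0.4,"ty": 0,"tz": -5,"rx": 0,"ry": 0,"rz": 0,"jaw": -1},
  {"tx": 0.4,"ty": 0,"tz": -6.5,"rx": 0,"ry": 0,"rz": 0,"jaw": -1},
  {"tx": 0.4,"ty": 0,"tz": -7.5,"rx": 0,"ry": 0,"rz": 0,"jaw": -1},
  {"tx": 0.4,"ty": 0,"tz": -7.5,"rx": 0,"ry": 0,"rz": 0,"jaw": -1},
])

```text
time_s: 6.2
position: [0.5116, 0.0653, 0.0664]
tool_rot: [[-0.092, 0.996, -0.002], [0.996, 0.092, -0.001], [-0.001, -0.002, -1.0]]
ft_force: [-0.3, 0.4, -0.2]
grip_width: 0.0132
```

Emit:
apply_moves([
  {"tx": -0.3,"ty": 0,"tz": -1,"rx": 0,"ry": 0,"rz": 0,"jaw": -1},
  {"tx": -0.3,"ty": 0,"tz": -2,"rx": 0,"ry": 0,"rz": 0,"jaw": -1},
  {"tx": -0.3,"ty": 0,"tz": -2,"rx": 0,"ry": 0,"rz": 0,"jaw": -1},
])

```text
time_s: 6.5
position: [0.5112, 0.0653, 0.0643]
tool_rot: [[-0.092, 0.996, -0.002], [0.996, 0.092, -0.001], [-0.001, -0.002, -1.0]]
ft_force: [0.1, -0.0, -0.9]
grip_width: 0.0134
```

Emit:
apply_moves([
  {"tx": 0,"ty": 0,"tz": -1,"rx": 0,"ry": 0,"rz": 0,"jaw": -1},
  {"tx": 0,"ty": 0,"tz": -2,"rx": 0,"ry": 0,"rz": 0,"jaw": -1},
  {"tx": 0,"ty": 0,"tz": -2,"rx": 0,"ry": 0,"rz": 0,"jaw": -1},
])

```text
time_s: 6.8
position: [0.5116, 0.0652, 0.0623]
tool_rot: [[-0.092, 0.996, -0.001], [0.996, 0.092, -0.001], [-0.001, -0.001, -1.0]]
ft_force: [1.5, -0.2, -1.1]
grip_width: 0.0127
```

Emit:
apply_moves([
  {"tx": 0.2,"ty": 0,"tz": -1.5,"rx": 0,"ry": 0,"rz": 0,"jaw": -1},
  {"tx": 0.2,"ty": 0,"tz": -3,"rx": 0,"ry": 0,"rz": 0,"jaw": -1},
  {"tx": 0.2,"ty": 0,"tz": -3,"rx": 0,"ry": 0,"rz": 0,"jaw": -1},
])

```text
time_s: 7.1
position: [0.5118, 0.0652, 0.0591]
tool_rot: [[-0.092, 0.996, -0.001], [0.996, 0.092, -0.001], [-0.001, -0.001, -1.0]]
ft_force: [1.7, -0.0, -1.8]
grip_width: 0.013
```

Emit:
apply_moves([
  {"tx": 0.2,"ty": 0,"tz": -2,"rx": 0,"ry": 0,"rz": 0,"jaw": -1},
  {"tx": 0.2,"ty": 0,"tz": -4,"rx": 0,"ry": 0,"rz": 0,"jaw": -1},
  {"tx": 0.2,"ty": 0,"tz": -6,"rx": 0,"ry": 0,"rz": 0,"jaw": -1},
  {"tx": 0.2,"ty": 0,"tz": -6,"rx": 0,"ry": 0,"rz": 0,"jaw": -1},
])

```text
time_s: 7.5
position: [0.5118, 0.0653, 0.0528]
tool_rot: [[-0.092, 0.996, -0.002], [0.996, 0.092, -0.001], [-0.001, -0.002, -1.0]]
ft_force: [-0.1, -0.1, -0.4]
grip_width: 0.0131
```

Emit:
apply_moves([
  {"tx": 0,"ty": 0,"tz": -1,"rx": 0,"ry": 0,"rz": 0,"jaw": -1},
  {"tx": 0,"ty": 0,"tz": -2,"rx": 0,"ry": 0,"rz": 0,"jaw": -1},
  {"tx": 0,"ty": 0,"tz": -2,"rx": 0,"ry": 0,"rz": 0,"jaw": -1},
])

```text
time_s: 7.8
position: [0.5118, 0.0653, 0.0507]
tool_rot: [[-0.092, 0.996, -0.002], [0.996, 0.092, -0.001], [-0.001, -0.002, -1.0]]
ft_force: [-0.5, -0.6, -1.6]
grip_width: 0.0132
```

Emit:
apply_moves([
  {"tx": 0,"ty": 0,"tz": -0.6,"rx": 0,"ry": 0,"rz": 0,"jaw": -1},
  {"tx": 0,"ty": 0,"tz": -1.2,"rx": 0,"ry": 0,"rz": 0,"jaw": -1},
  {"tx": 0,"ty": 0,"tz": -1.2,"rx": 0,"ry": 0,"rz": 0,"jaw": -1},
])

```text
time_s: 8.1
position: [0.5118, 0.0653, 0.0501]
tool_rot: [[-0.092, 0.996, -0.001], [0.996, 0.092, -0.001], [-0.001, -0.001, -1.0]]
ft_force: [-2.4, -0.6, 6.8]
grip_width: 0.0131
```

Emit:
apply_moves([
  {"tx": 0,"ty": 1,"tz": 0,"rx": 0,"ry": 0,"rz": 0,"jaw": -1},
  {"tx": -0.3,"ty": 3,"tz": 0,"rx": 0,"ry": 0,"rz": 0,"jaw": -1},
  {"tx": -0.5,"ty": 6,"tz": 0,"rx": 0,"ry": 0,"rz": 0,"jaw": -1},
  {"tx": -0.8,"ty": 9,"tz": 0,"rx": 0,"ry": 0,"rz": 0,"jaw": -1},
  {"tx": -1.1,"ty": 12,"tz": 0,"rx": 0,"ry": 0,"rz": 0,"jaw": -1},
  {"tx": -1.4,"ty": 15,"tz": 0,"rx": 0,"ry": 0,"rz": 0,"jaw": -1},
  {"tx": -1.6,"ty": 18,"tz": 0,"rx": 0,"ry": 0,"rz": 0,"jaw": -1},
  {"tx": -1.8,"ty": 20,"tz": 0,"rx": 0,"ry": 0,"rz": 0,"jaw": -1},
], grip_force=40)

```text
time_s: 8.9
position: [0.5101, 0.0855, 0.0502]
tool_rot: [[-0.092, 0.996, -0.001], [0.996, 0.092, -0.001], [-0.001, -0.001, -1.0]]
ft_force: [0.5, -1.2, 1.7]
grip_width: 0.0127
```

Emit:
apply_moves([
  {"tx": -0.2,"ty": 2,"tz": 0,"rx": 0,"ry": 0,"rz": 0,"jaw": -1},
  {"tx": -0.6,"ty": 6,"tz": 0,"rx": 0,"ry": 0,"rz": 0,"jaw": -1},
  {"tx": -1.0,"ty": 11,"tz": 0,"rx": 0,"ry": 0,"rz": 0,"jaw": -1},
  {"tx": -1.5,"ty": 16,"tz": 0,"rx": 0,"ry": 0,"rz": 0,"jaw": -1},
  {"tx": -1.9,"ty": 21,"tz": 0,"rx": 0,"ry": 0,"rz": 0,"jaw": -1},
  {"tx": -2.4,"ty": 26,"tz": 0,"rx": 0,"ry": 0,"rz": 0,"jaw": -1},
  {"tx": -2.8,"ty": 31,"tz": 0,"rx": 0,"ry": 0,"rz": 0,"jaw": -1},
  {"tx": -3.3,"ty": 36,"tz": 0,"rx": 0,"ry": 0,"rz": 0,"jaw": -1},
  {"tx": -3.7,"ty": 41,"tz": 0,"rx": 0,"ry": 0,"rz": 0,"jaw": -1},
  {"tx": -4.1,"ty": 45,"tz": 0,"rx": 0,"ry": 0,"rz": 0,"jaw": -1},
  {"tx": -4.4,"ty": 48,"tz": 0,"rx": 0,"ry": 0,"rz": 0,"jaw": -1},
  {"tx": -4.6,"ty": 50,"tz": 0,"rx": 0,"ry": 0,"rz": 0,"jaw": -1},
], grip_force=30)

```text
time_s: 10.1
position: [0.5054, 0.1358, 0.0502]
tool_rot: [[-0.092, 0.996, -0.001], [0.996, 0.092, -0.001], [-0.001, -0.001, -1.0]]
ft_force: [0.1, -2.1, 1.8]
grip_width: 0.0128
```

Emit:
apply_moves([
  {"tx": -0.2,"ty": 2,"tz": 0,"rx": 0,"ry": 0,"rz": 0,"jaw": -1},
  {"tx": -0.4,"ty": 4,"tz": 0,"rx": 0,"ry": 0,"rz": 0,"jaw": -1},
  {"tx": -0.6,"ty": 6,"tz": 0,"rx": 0,"ry": 0,"rz": 0,"jaw": -1},
  {"tx": -0.7,"ty": 8,"tz": 0,"rx": 0,"ry": 0,"rz": 0,"jaw": -1},
  {"tx": -0.8,"ty": 9,"tz": 0,"rx": 0,"ry": 0,"rz": 0,"jaw": -1},
], grip_force=30)

```text
time_s: 10.6
position: [0.5046, 0.145, 0.0502]
tool_rot: [[-0.092, 0.996, -0.001], [0.996, 0.092, -0.001], [-0.001, -0.001, -1.0]]
ft_force: [0.1, -1.4, 0.3]
grip_width: 0.0131
```

Emit:
apply_moves([
  {"tx": -0.1,"ty": 1,"tz": 0,"rx": 0,"ry": 0,"rz": 0,"jaw": -1},
  {"tx": -0.2,"ty": 2,"tz": 0,"rx": 0,"ry": 0,"rz": 0,"jaw": -1},
  {"tx": -0.2,"ty": 2.5,"tz": 0,"rx": 0,"ry": 0,"rz": 0,"jaw": -1},
])

```text
time_s: 10.9
position: [0.5044, 0.1475, 0.0502]
tool_rot: [[-0.092, 0.996, -0.001], [0.996, 0.092, -0.001], [-0.001, -0.001, -1.0]]
ft_force: [-0.4, -2.0, 1.5]
grip_width: 0.0128
```

Emit:
apply_moves([
  {"tx": -0.1,"ty": 1,"tz": 0,"rx": 0,"ry": 0,"rz": 0,"jaw": -1},
  {"tx": -0.2,"ty": 2,"tz": 0,"rx": 0,"ry": 0,"rz": 0,"jaw": -1},
  {"tx": -0.2,"ty": 2.5,"tz": 0,"rx": 0,"ry": 0,"rz": 0,"jaw": -1},
])

```text
time_s: 11.2
position: [0.5041, 0.1501, 0.0502]
tool_rot: [[-0.092, 0.996, -0.001], [0.996, 0.092, -0.001], [-0.001, -0.001, -1.0]]
ft_force: [0.4, -0.8, 0.6]
grip_width: 0.013
```

Emit:
apply_moves([
  {"tx": -0.1,"ty": 1,"tz": 0,"rx": 0,"ry": 0,"rz": 0,"jaw": -1},
  {"tx": -0.2,"ty": 2,"tz": 0,"rx": 0,"ry": 0,"rz": 0,"jaw": -1},
  {"tx": -0.2,"ty": 2.5,"tz": 0,"rx": 0,"ry": 0,"rz": 0,"jaw": -1},
])

```text
time_s: 11.5
position: [0.5039, 0.1527, 0.0502]
tool_rot: [[-0.092, 0.996, -0.001], [0.996, 0.092, -0.001], [-0.001, -0.001, -1.0]]
ft_force: [1.1, -1.0, 2.1]
grip_width: 0.0129
```

Emit:
apply_moves([
  {"tx": -0.1,"ty": 1,"tz": 0,"rx": 0,"ry": 0,"rz": 0,"jaw": -1},
  {"tx": -0.2,"ty": 2,"tz": 0,"rx": 0,"ry": 0,"rz": 0,"jaw": -1},
  {"tx": -0.2,"ty": 2.5,"tz": 0,"rx": 0,"ry": 0,"rz": 0,"jaw": -1},
])

```text
time_s: 11.8
position: [0.5037, 0.1553, 0.0502]
tool_rot: [[-0.093, 0.996, -0.001], [0.996, 0.093, -0.001], [-0.001, -0.002, -1.0]]
ft_force: [-0.8, -2.1, 1.7]
grip_width: 0.0131
```

Emit:
apply_moves([
  {"tx": -0.1,"ty": 1,"tz": 0,"rx": 0,"ry": 0,"rz": 0,"jaw": -1},
  {"tx": -0.2,"ty": 2,"tz": 0,"rx": 0,"ry": 0,"rz": 0,"jaw": -1},
  {"tx": -0.2,"ty": 2.5,"tz": 0,"rx": 0,"ry": 0,"rz": 0,"jaw": -1},
])

```text
time_s: 12.1
position: [0.5034, 0.1579, 0.0502]
tool_rot: [[-0.093, 0.996, -0.001], [0.996, 0.093, -0.001], [-0.001, -0.002, -1.0]]
ft_force: [-0.4, -1.1, 1.8]
grip_width: 0.013
```

Emit:
apply_moves([
  {"tx": -0.1,"ty": 1,"tz": 0,"rx": 0,"ry": 0,"rz": 0,"jaw": -1},
  {"tx": -0.2,"ty": 2,"tz": 0,"rx": 0,"ry": 0,"rz": 0,"jaw": -1},
  {"tx": -0.2,"ty": 2.5,"tz": 0,"rx": 0,"ry": 0,"rz": 0,"jaw": -1},
])

```text
time_s: 12.4
position: [0.5032, 0.1605, 0.0502]
tool_rot: [[-0.093, 0.996, -0.001], [0.996, 0.093, -0.001], [-0.001, -0.002, -1.0]]
ft_force: [0.4, -0.7, 1.5]
grip_width: 0.0128
```

Emit:
apply_moves([
  {"tx": -0.1,"ty": 1,"tz": 0,"rx": 0,"ry": 0,"rz": 0,"jaw": -1},
  {"tx": -0.2,"ty": 2,"tz": 0,"rx": 0,"ry": 0,"rz": 0,"jaw": -1},
  {"tx": -0.2,"ty": 2.5,"tz": 0,"rx": 0,"ry": 0,"rz": 0,"jaw": -1},
])

```text
time_s: 12.7
position: [0.503, 0.1631, 0.0502]
tool_rot: [[-0.093, 0.996, -0.001], [0.996, 0.093, -0.001], [-0.001, -0.002, -1.0]]
ft_force: [0.4, -1.6, 1.5]
grip_width: 0.013
```

Emit:
apply_moves([
  {"tx": -0.1,"ty": 1,"tz": 0,"rx": 0,"ry": 0,"rz": 0,"jaw": -1},
  {"tx": -0.2,"ty": 2,"tz": 0,"rx": 0,"ry": 0,"rz": 0,"jaw": -1},
  {"tx": -0.2,"ty": 2.5,"tz": 0,"rx": 0,"ry": 0,"rz": 0,"jaw": -1},
])

```text
time_s: 13.0
position: [0.5027, 0.1657, 0.0502]
tool_rot: [[-0.093, 0.996, -0.002], [0.996, 0.093, -0.001], [-0.001, -0.002, -1.0]]
ft_force: [0.5, -1.0, 2.0]
grip_width: 0.0129
```

Emit:
apply_moves([
  {"tx": -0.1,"ty": 1,"tz": 0,"rx": 0,"ry": 0,"rz": 0,"jaw": -1},
  {"tx": -0.2,"ty": 2,"tz": 0,"rx": 0,"ry": 0,"rz": 0,"jaw": -1},
  {"tx": -0.2,"ty": 2.5,"tz": 0,"rx": 0,"ry": 0,"rz": 0,"jaw": -1},
])

```text
time_s: 13.3
position: [0.5025, 0.1683, 0.0502]
tool_rot: [[-0.093, 0.996, -0.002], [0.996, 0.093, -0.001], [-0.001, -0.002, -1.0]]
ft_force: [-0.2, -1.6, 2.3]
grip_width: 0.0132
```

Emit:
apply_moves([
  {"tx": -0.1,"ty": 1,"tz": 0,"rx": 0,"ry": 0,"rz": 0,"jaw": -1},
  {"tx": -0.2,"ty": 2,"tz": 0,"rx": 0,"ry": 0,"rz": 0,"jaw": -1},
  {"tx": -0.2,"ty": 2.5,"tz": 0,"rx": 0,"ry": 0,"rz": 0,"jaw": -1},
])

```text
time_s: 13.6
position: [0.5024, 0.1698, 0.0502]
tool_rot: [[-0.094, 0.996, -0.002], [0.996, 0.094, -0.004], [-0.003, -0.002, -1.0]]
ft_force: [0.3, -10.3, 2.6]
grip_width: 0.0128
```

Emit:
apply_moves([
  {"tx": -0.1,"ty": 0.8,"tz": 0,"rx": 0,"ry": 0,"rz": 0,"jaw": -1},
  {"tx": -0.1,"ty": 1.5,"tz": 0,"rx": 0,"ry": 0,"rz": 0,"jaw": -1},
])

```text
time_s: 13.8
position: [0.5024, 0.1699, 0.0502]
tool_rot: [[-0.094, 0.996, -0.002], [0.996, 0.094, -0.006], [-0.006, -0.002, -1.0]]
ft_force: [0.1, -11.5, 2.6]
grip_width: 0.0128
```

Emit:
apply_moves([
  {"tx": 0,"ty": -0.2,"tz": 0,"rx": 0,"ry": 0,"rz": 0,"jaw": -1},
  {"tx": 0,"ty": -0.3,"tz": 0,"rx": 0,"ry": 0,"rz": 0,"jaw": -1},
  {"tx": 0,"ty": -0.3,"tz": 0,"rx": 0,"ry": 0,"rz": -0.04,"jaw": -1},
  {"tx": 0,"ty": -0.3,"tz": 0,"rx": 0,"ry": 0,"rz": -0.1,"jaw": -1},
  {"tx": 0,"ty": -0.3,"tz": 0,"rx": 0,"ry": 0,"rz": -0.15,"jaw": -1},
], grip_force=50)

```text
time_s: 14.3
position: [0.5023, 0.1696, 0.0502]
tool_rot: [[0.058, 0.998, -0.003], [0.998, -0.058, -0.006], [-0.007, -0.003, -1.0]]
ft_force: [-0.7, -3.2, 1.0]
grip_width: 0.0128
```

```bash
cat > st.py <<'E'
from h import *
o=env.observe();R=o["tool_rot"];print(o["position"].round(4),o["ft_force"].round(1),o["wrist_torque"].round(2),np.degrees(np.arctan2(R[1,1],R[0,1])).round(2),R[:,2].round(4),o["grip_width"])
E
python3 st.py
```

```text
[0.5023 0.1696 0.0502] [-0.7 -3.2  1. ] [-0.58  0.01  0.03] -3.31 [-0.0031 -0.0064 -1.    ] 0.012845326201271526
```

Emit:
apply_moves([
  {"tx": 0,"ty": -0.2,"tz": 0,"rx": 0.006,"ry": 0,"rz": -0.06,"jaw": -1},
  {"tx": 0,"ty": -0.2,"tz": 0,"rx": 0.006,"ry": 0,"rz": -0.12,"jaw": -1},
  {"tx": 0,"ty": -0.2,"tz": 0,"rx": 0.006,"ry": 0,"rz": -0.18,"jaw": -1},
  {"tx": 0,"ty": -0.2,"tz": 0,"rx": 0.006,"ry": 0,"rz": -0.24,"jaw": -1},
])

```text
time_s: 14.7
position: [0.5024, 0.1697, 0.0502]
tool_rot: [[0.296, 0.955, -0.003], [0.955, -0.296, 0.001], [0.0, -0.003, -1.0]]
ft_force: [0.6, 0.8, 0.8]
grip_width: 0.0127
```

```bash
python3 st.py
```

```text
[0.5024 0.1697 0.0502] [0.6 0.8 0.8] [-0.09 -0.2   0.04] -17.2 [-0.0033  0.001  -1.    ] 0.012670408707094958
```

Emit:
apply_moves([
  {"tx": 0,"ty": 0,"tz": 0,"rx": 0,"ry": 0,"rz": -0.08,"jaw": -1},
  {"tx": 0,"ty": 0,"tz": 0,"rx": 0,"ry": 0,"rz": -0.16,"jaw": -1},
  {"tx": 0,"ty": 0,"tz": 0,"rx": 0,"ry": 0,"rz": -0.24,"jaw": -1},
  {"tx": 0,"ty": 0,"tz": 0,"rx": 0,"ry": 0,"rz": -0.32,"jaw": -1},
  {"tx": 0,"ty": 0,"tz": 0,"rx": 0,"ry": 0,"rz": -0.4,"jaw": -1},
  {"tx": 0,"ty": 0,"tz": 0,"rx": 0,"ry": 0,"rz": -0.48,"jaw": -1},
  {"tx": 0,"ty": 0,"tz": 0,"rx": 0,"ry": 0,"rz": -0.56,"jaw": -1},
  {"tx": 0,"ty": 0,"tz": 0,"rx": 0,"ry": 0,"rz": -0.63,"jaw": -1},
])

```text
time_s: 15.5
position: [0.5026, 0.1701, 0.0502]
tool_rot: [[0.804, 0.595, -0.002], [0.595, -0.804, 0.003], [0.001, -0.004, -1.0]]
ft_force: [1.6, -0.3, 0.7]
grip_width: 0.0128
```

```bash
python3 st.py
```

```text
[0.5026 0.1701 0.0502] [ 1.6 -0.3  0.7] [-0.07 -0.15  0.07] -53.47 [-0.0015  0.0035 -1.    ] 0.012795594902010484
```

Emit:
apply_moves([
  {"tx": 0,"ty": 0,"tz": 0,"rx": 0,"ry": 0,"rz": -0.08,"jaw": -1},
  {"tx": 0,"ty": 0,"tz": 0,"rx": 0,"ry": 0,"rz": -0.16,"jaw": -1},
  {"tx": 0,"ty": 0,"tz": 0,"rx": 0,"ry": 0,"rz": -0.24,"jaw": -1},
  {"tx": 0,"ty": 0,"tz": 0,"rx": 0,"ry": 0,"rz": -0.32,"jaw": -1},
  {"tx": 0,"ty": 0,"tz": 0,"rx": 0,"ry": 0,"rz": -0.4,"jaw": -1},
  {"tx": 0,"ty": 0,"tz": 0,"rx": 0,"ry": 0,"rz": -0.46,"jaw": -1},
  {"tx": 0,"ty": 0,"tz": 0,"rx": 0,"ry": 0,"rz": -0.5,"jaw": -1},
  {"tx": 0,"ty": 0,"tz": 0,"rx": 0,"ry": 0,"rz": -0.54,"jaw": -1},
])

```text
time_s: 16.3
position: [0.5027, 0.1702, 0.0502]
tool_rot: [[0.995, 0.096, 0.001], [0.096, -0.995, 0.004], [0.001, -0.004, -1.0]]
ft_force: [1.1, -3.9, 1.1]
grip_width: 0.0133
```

```bash
python3 st.py
```

```text
[0.5027 0.1702 0.0502] [ 1.1 -3.9  1.1] [-0.63 -0.07  0.12] -84.49 [ 6.0e-04  3.8e-03 -1.0e+00] 0.013303151690545658
```

Emit:
apply_moves([
  {"tx": 0,"ty": 0,"tz": 0.8,"rx": 0,"ry": 0,"rz": 0,"jaw": -1},
  {"tx": 0,"ty": 0,"tz": 1.6,"rx": 0,"ry": 0,"rz": 0,"jaw": -1},
  {"tx": 0,"ty": 0,"tz": 2.2,"rx": 0,"ry": 0,"rz": 0,"jaw": -1},
  {"tx": 0,"ty": 0,"tz": 2.2,"rx": 0,"ry": 0,"rz": 0,"jaw": -1},
])

```text
time_s: 16.7
position: [0.5024, 0.1702, 0.0512]
tool_rot: [[0.995, 0.096, -0.001], [0.096, -0.995, 0.004], [-0.0, -0.004, -1.0]]
ft_force: [4.5, -1.6, -16.5]
grip_width: 0.0129
```

The nut is caught: a 2 mm lift command moved it only 1 mm, against 16.5 N. I'll set it back down and release.

Emit:
apply_moves([
  {"tx": 0,"ty": 0,"tz": -0.5,"rx": 0,"ry": 0,"rz": 0,"jaw": -1},
  {"tx": 0,"ty": 0,"tz": -0.8,"rx": 0,"ry": 0,"rz": 0,"jaw": -1},
  {"tx": 0,"ty": 0,"tz": -0.8,"rx": 0,"ry": 0,"rz": 0,"jaw": -1},
])

```text
time_s: 17.0
position: [0.5026, 0.1702, 0.0506]
tool_rot: [[0.995, 0.097, -0.0], [0.097, -0.995, 0.004], [0.0, -0.004, -1.0]]
ft_force: [0.9, -2.7, -3.3]
grip_width: 0.0129
```

```bash
python3 st.py
```

```text
[0.5026 0.1702 0.0506] [ 0.9 -2.7 -3.3] [-0.56 -0.36  0.03] -84.45 [-2.0e-04  3.8e-03 -1.0e+00] 0.01291814896783027
```

Emit:
apply_moves([
  {"tx": 0,"ty": 0,"tz": -0.3,"rx": 0,"ry": 0,"rz": 0,"jaw": -0.3},
  {"tx": 0,"ty": 0,"tz": -0.3,"rx": 0,"ry": 0,"rz": 0,"jaw": 0},
  {"tx": 0,"ty": 0,"tz": -0.3,"rx": 0,"ry": 0,"rz": 0,"jaw": 0.3},
  {"tx": 0,"ty": 0,"tz": -0.3,"rx": 0,"ry": 0,"rz": 0,"jaw": 0.3},
  {"tx": 0,"ty": 0,"tz": -0.3,"rx": 0,"ry": 0,"rz": 0,"jaw": 0.3},
  {"tx": 0,"ty": 0,"tz": -0.3,"rx": 0,"ry": 0,"rz": 0,"jaw": 0.3},
])

```text
time_s: 17.6
position: [0.5026, 0.1703, 0.0504]
tool_rot: [[0.995, 0.097, -0.0], [0.097, -0.995, 0.004], [0.0, -0.004, -1.0]]
ft_force: [-0.8, 0.4, -1.0]
grip_width: 0.0555
```

Emit:
apply_moves([
  {"tx": 0,"ty": 0,"tz": 8,"rx": 0,"ry": 0,"rz": 0,"jaw": 0.3},
  {"tx": 0,"ty": 0,"tz": 25,"rx": 0,"ry": 0,"rz": 0,"jaw": 0.3},
  {"tx": 0,"ty": 0,"tz": 50,"rx": 0,"ry": 0,"rz": 0,"jaw": 0.3},
  {"tx": 0,"ty": 0,"tz": 80,"rx": 0,"ry": 0,"rz": 0,"jaw": 0.3},
  {"tx": -20,"ty": 10,"tz": 115,"rx": 0,"ry": 0,"rz": 0,"jaw": 0.3},
  {"tx": -50,"ty": 30,"tz": 140,"rx": 0,"ry": 0,"rz": 0,"jaw": 0.3},
  {"tx": -80,"ty": 65,"tz": 155,"rx": 0,"ry": 0,"rz": 0,"jaw": 0.3},
  {"tx": -110,"ty": 105,"tz": 160,"rx": 0,"ry": 0,"rz": 0,"jaw": 0.3},
  {"tx": -135,"ty": 140,"tz": 160,"rx": 0,"ry": 0,"rz": 0,"jaw": 0.3},
  {"tx": -150,"ty": 170,"tz": 160,"rx": 0,"ry": 0,"rz": 0,"jaw": 0.3},
  {"tx": -155,"ty": 185,"tz": 160,"rx": 0,"ry": 0,"rz": 0,"jaw": 0.3},
  {"tx": -155,"ty": 190,"tz": 160,"rx": 0,"ry": 0,"rz": 0,"jaw": 0.3},
])

```text
time_s: 18.8
position: [0.3466, 0.3615, 0.2109]
tool_rot: [[0.995, 0.099, 0.0], [0.099, -0.995, 0.004], [0.001, -0.004, -1.0]]
ft_force: [0.7, -0.3, 0.4]
grip_width: 0.0556
```

Run:
```python
from h import *
t=env.get_image("top");s=env.get_image("scene");print(env.observe()["position"])
crop(t,160,140,350,270,4,"pics/t9.png");crop(s,250,140,350,240,6,"pics/s9.png")
```

```text
[0.34764486 0.36037749 0.2105631 ]
```

View pics/t9.png

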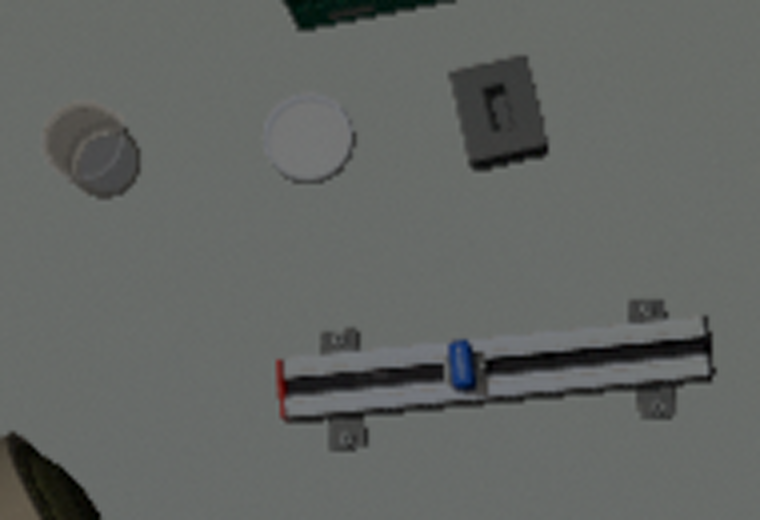

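View pics/s9.png

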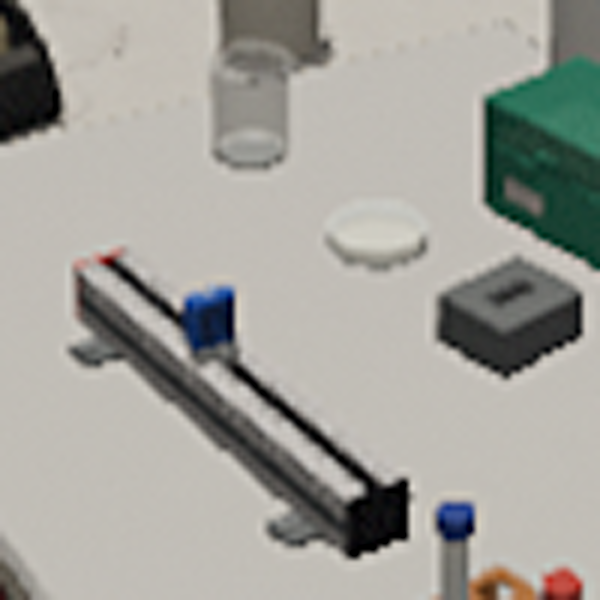

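The top view shows the wing square across the rail at about (460,365) in the crop, with the holder empty. The beaker and dish are where they were. I'll hand the job in.

```bash
python3 -c "
from rig import env
print(env.close_job())"
```

```text
the job is handed in; nothing more can be done
None
```

The T-nut is locked in the rail, and I handed the job in at about 19 s of the 61 s allowed.

- **Insertion:** I lifted the nut from its holder and lowered it into the slot about 85 mm from the rail's centre, on the black-cap side. It seated with about 7 N.
- **Stop:** I slid it towards the red cap until I felt the stop, about 20 mm past the middle. The reading was 10–12 N, and a second small push did not move it.
- **Twist:** I turned it about 90° clockwise with almost no resistance, measured from the gripper's angle.
- **Lock check:** A gentle lift command of 2 mm moved the nut only about 1 mm against 16.5 N, so it is caught under the lips. I set it back down, released it and moved the arm clear.
- **Final pictures:** They show the wing square across the rail, the holder empty, and the beaker and dish where they were. The timer and tape roll were outside those close-ups, so I did not check them; the arm never went near them.

No force reading passed 17 N, though I only read the force at the end of each move. No check failed. I did not feel for the hard stop at the end of the twist; I stopped at the nominal quarter turn. One early move call was refused for its format, and it moved nothing.

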